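# Make up two knife-handle kits

## Task

Make up the two knife-handle kits from the stock lying on the bench, each part in the middle of its marked field. On the board with two fields, lay the thin wooden slab lengthwise along the long narrow field and stand the glass jar of pins in the other field; on the board with three fields, lay the longer, narrower of the two thick wooden blocks lengthwise along the long narrow field and stand the brass collar and the domed brass cap in the two small fields, one in each, whichever way round. Leave the shorter, wider thick block where it is.

Things in the scene. Friction and masses are not known exactly. Their poses are not given: they have to be found in the camera images.
- two_field_board: Plywood kit board, 134 x 156 mm and 8 mm thick, fixed to the bench, with thin dark strips inlaid flush in its top that mark TWO fields. Origin at the centre of its underside; x along the 134 mm side, y along the 156 mm side, z up. The long narrow field (for the slab) is 60 mm wide and runs along x over the whole board; its middle is at x = 0, y = +44 mm. The other, wider field (for the jar) is 88 mm wide; its middle is at x = 0, y = -30 mm. The top is at z = 8 mm.
- three_field_board: Plywood kit board of the same size and make (134 x 156 x 8 mm, fixed, flush inlaid dark strips, origin at the centre of the underside, x along the 134 mm side, y along the 156 mm side), but with THREE fields. The long narrow field (for the block) is 60 mm wide and runs along x; its middle is at x = 0, y = +44 mm. The rest is halved by a cross strip into two small fields, each about 63 x 88 mm, with middles at x = +32 mm, y = -30 mm and x = -32 mm, y = -30 mm.
- slab_mid (a point): Centre of the thin slab of dark hardwood, 36 x 120 mm and only 10 mm thick, lying flat. Its length lies along the point's own y axis, its width along x, z up.
- block_mid (a point): Centre of the longer thick block of dark hardwood, 42 x 110 mm and 28 mm thick, lying flat. Its length lies along the point's own y axis, its width along x, z up.
- spare_mid (a point): Centre of the spare block, the shorter and wider one: brown wood, 50 x 100 mm and 32 mm thick, lying flat. It belongs to neither kit and stays where it is. Its length lies along the point's own y axis, its width along x, z up. (Also on hand: a bench vice about 170 mm tall straight ahead of the robot and an iron stove off the right end of the bench; carry things above the vice and keep clear of the stove.)
- pin_jar_mid (a point): Centre (half-way up) of the round glass jar of pins with a flat lid, 60 mm in diameter and 75 mm tall, standing upright. z up.
- collar_mid (a point): Centre (half-way up) of the brass collar: a plain tube with an open hole through it, 34 mm outside, 18 mm inside, 45 mm tall, standing upright. z up.
- cap_mid (a point): Centre (half-way up) of the domed brass cap: a solid turned piece 45 mm tall, 32 mm in diameter with a domed top, on a flange 44 mm in diameter and 8 mm high at its foot, standing upright. z up.
Mind the look-alikes: they are no part of the job. What is meant by the part that bears pin_jar_mid is not red, and is the smaller of those in its own colour.

How it is judged:
By the outcome, as a careful person would: the job done as asked, in the order asked, and still so for the second after the job is handed in, with the robot touching nothing.
It also fails if it takes over 128 s, if anything falls off the work surface, if the arm or the gripper's body presses on something with over 40 N, if the wrist force passes 120 N, or if a joint passes its speed limit or range.

## Robot

A 6-joint arm with a two-finger parallel gripper is mounted at the origin on a cart in front of the work surface, level with it; the furniture and walls round the work are solid. World frame = base frame: x ahead of the robot, y to its left, z up, the work surface at z = 0. Lengths are in m, angles in rad, forces in N, time in s.
With the tool pointing down it reaches from about 0.375 to 0.825 m from the base axis. Payload 5.5 kg.
Tool frame: the origin (TCP) lies midway between the tips of the shut fingers; the grasp point (between the pads) lies 19 mm behind it; z points along the fingers, x is the direction in which the jaws open and shut, and the axes are right-handed (so a half turn about z gives the same grasp; the last joint's range is limited). The gripper opens to 85 mm and grips with 20 to 120 N. Pads are 22 mm wide; open, the fingers measure 114 mm over their backs; the gripper's body (76 mm by 85 mm) begins 54 mm behind the grasp point. The pads swing forward as they close: fully open they stand 13 mm farther back than shut.
Start: joints at [-1.114, 0.314, -0.047, 1.21, 0, 1.571], TCP at [0.265, -0.538, 0.231] pointing down, gripper open.
Joint ranges: [-2.67, 2.67], [-0.69, 1.73], [-1.03, 1.25], [-2.08, 2.16], [-1.42, 1.45], [-3.14, 3.14]. Speed limits (rad/s): [2.39, 2.39, 3.01, 3.14, 3.14, 3.14].

## Interface

Orientations are given as [roll, pitch, yaw] about the fixed x, y, z axes, in that order (R = Rz(yaw) Ry(pitch) Rx(roll)).
In Python, from station import env, optics gives the robot as it stands.
- The arm moves only by the tool jog_arm, never from a script. Its argument "commands" is a list that holds one entry, the list of rows, each a list of 5 numbers: the shift along the tool's x, y, z in cm, then the turn about the tool's z in rad, then the opening, from 0 (shut) to 1 (fully open). In form: [[[x, y, z, turn, hand], ...]]. A call has 1 to 12 rows; each row shifts and turns the commanded pose from where the row before left it, along the tool's axes as they then stand; what a row does not reach is not made up. A row lasts 1/10 s, in which the tool goes at most 50 mm and 8.59 degrees, less where a joint would pass 70% of its speed; a pose out of reach is approached as far as the arm can. A call is refused whole if a number of a shift passes 5 or a number of a turn 0.15, either way. A call with a gripper value outside its range is refused whole. The fingers move at their own pace and stop on an object; "squeeze" is the grip in N (left out, the last holds). Time passes only in rows, so rows that do not move let the fingers close. It gives the time, the measured TCP pose, the force and the opening at its end, in the units of the state.
- env.state(): the state, without advancing time (a new reading comes with each control period).
- optics.get_image(name): name is "scene" or "top"; returns the picture (400x640x3 uint8, red, green, blue); there is no depth.
- optics.camera_params(name): a dict with "intrinsics" (3x3 intrinsics, pixels), "rvec" (rotation vector, rad) and "tvec" (3), from world to camera coordinates, as OpenCV has them. Camera axes: x right, y down, z forward; pixel columns grow to the right and rows downward; lengths in m; the calibration is good to about 2 mm. A picture is of the moment at which its call begins. camera_params takes no time and is no camera call.
- env.sign_off(): hands the job in, once; it reports no verdict.
The state is a dict: "time": time; "joints": joint angles; "dq": joint speeds; "joint_torque": joint torques, N m; "tcp_pos": TCP position; "tcp_rot": TCP orientation; "ft_force": force on the tool from outside, world axes, zero at the start; "ft_torque": the same for the moment, N m; "opening": finger opening in m.
Only numpy, scipy, OpenCV 4.12 (cv2) and the standard library are available. Lean on these libraries where they do the work, as an engineer would, in place of code of your own. Each camera call takes 0.05 s, during which the arm holds its last target. There are 200 camera calls.

## Working session

There is one attempt and no reset: what is moved stays moved. The work goes in short steps, Python scripts to look and compute and a tool call to move; the robot and the scene stay as the last step left them, time stands still between calls to the robot, and variables do not carry over. Pictures are saved under pics/ and viewed, about 12 in all and at most 16, crops included, and the job is handed in when it is done.

Besides the shell and the picture viewer there is one more tool, called after ">>>" as name([rows], argument=value, ...), one row to a line, values as JSON. jog_arm: Moves the arm, as the interface text tells. Its arguments: {"type":"object","properties":{"commands":{"type":"array","items":{"type":"array","items":{"type":"array","items":{"type":"number"}}}},"squeeze":{"type":"number"}},"required":["commands"]}

```bash
ls; mkdir -p pics; python3 - <<'E'
from station import env,optics
import cv2
for n in("scene","top"):
    im=optics.get_image(n); cv2.imwrite(f"pics/{n}0.png",im[:,:,::-1]); p=optics.camera_params(n); print(p)
print(env.state())
E
```

```text
pics
{'intrinsics': array([[470.79530428,   0.        , 316.80915978],
       [  0.        , 470.79530428, 200.43434168],
       [  0.        ,   0.        ,   1.        ]]), 'rvec': array([ 1.03606499, -2.31378885,  1.16444707]), 'tvec': array([0.44258007, 0.22420688, 0.92858079])}
{'intrinsics': array([[507.56413018,   0.        , 312.91369123],
       [  0.        , 507.56413018, 192.62182294],
       [  0.        ,   0.        ,   1.        ]]), 'rvec': array([ 2.0691348 , -2.15777827,  0.23671216]), 'tvec': array([0.14815726, 0.48523922, 1.07162127])}
{'time': 0.1, 'joints': array([-1.11399890e+00,  3.14143691e-01, -4.79591310e-02,  1.21023218e+00,
        1.69868391e-05,  1.57082443e+00]), 'dq': array([-0.00168095, -0.00047125,  0.00347829,  0.0002146 ,  0.0012808 ,
        0.00070829]), 'joint_torque': array([-1.77813923e-03, -5.40766490e+01,  3.40543091e+01,  1.10831190e-02,
       -1.03952980e-04,  3.69737137e-06]), 'tcp_pos': array([ 0.26441949, -0.53800879,  0.23053652]), 'tcp_rot': array([-3.14157571e+00,  1.53868108e-03, -1.11402700e+00]), 'ft_force': array([-0.88544375,  0.1100566 ,  0.31011038]), 'ft_torque': array([ 0.02680853, -0.00362254,  0.018791  ]), 'opening': 0.08508653443831449}
```

View pics/top0.png

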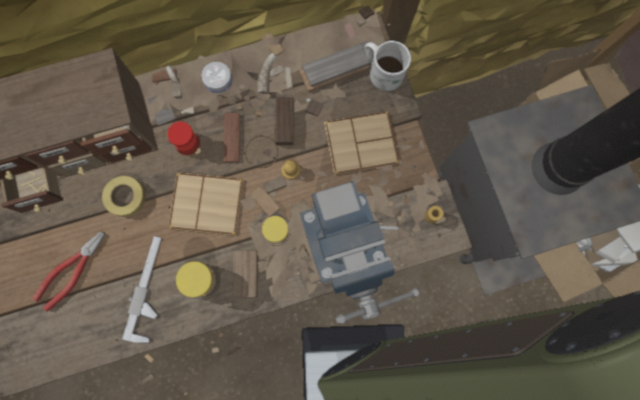

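View pics/scene0.png

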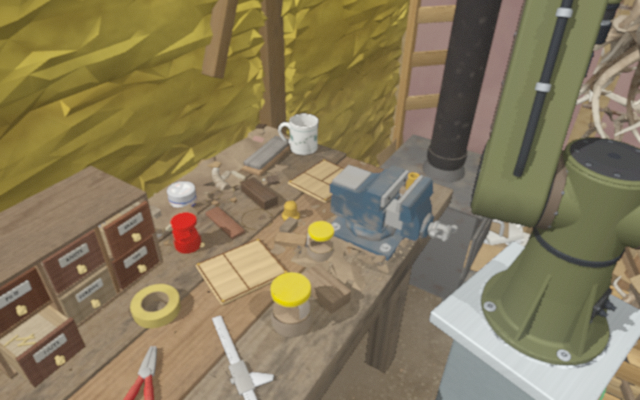

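The small yellow-lidded jar is at top-view (275,229), with a big one at (194,279) and a red one at (183,138). The cap is at (291,169) and the collar at (436,214). The boards are at (206,204) and (360,143), and wooden pieces lie at (232,137), (285,120) and (252,273). I'll enlarge the view to tell these apart.

```bash
cat > h.py <<'E'
import numpy as np,cv2
from station import env,optics
def cam(n):
    p=optics.camera_params(n);R=cv2.Rodrigues(np.array(p["rvec"]))[0];return p["intrinsics"],R,np.array(p["tvec"])
def ray(n,uv,z):
    K,R,t=cam(n);c=-R.T@t;uv=np.atleast_2d(uv).astype(float)
    d=(R.T@np.linalg.inv(K)@np.c_[uv,np.ones(len(uv))].T).T
    return c+d*((z-c[2])/d[:,2])[:,None]
def proj(n,P):
    p=optics.camera_params(n);return cv2.projectPoints(np.atleast_2d(P).astype(float),p["rvec"],p["tvec"],p["intrinsics"],None)[0][:,0]
def rows(d):pass
E
python3 - <<'E'
import cv2
from h import *
a=cv2.imread("pics/top0.png");b=cv2.imread("pics/scene0.png")
cv2.imwrite("pics/a.png",cv2.resize(a[90:300,160:460][:, :],None,fx=2.66,fy=2.66,interpolation=cv2.INTER_CUBIC))
cv2.imwrite("pics/b.png",cv2.resize(b[150:340,180:440],None,fx=3,fy=3,interpolation=cv2.INTER_CUBIC))
for n,uv,z in[("jar",(275,229),.075),("bigjar",(194,279),.1),("cap",(291,169),.04),("collar",(436,214),.045),("bA",(206,204),.008),("bB",(360,143),.008),("w1",(232,137),.01),("w2",(285,120),.028),("w3",(252,273),.028),("vice",(345,240),.1)]:print(n,ray("top",uv,z)[0].round(3))
print("cams",[(-cam(n)[1].T@cam(n)[2]).round(3) for n in("top","scene")])
E
```

```text
jar [0.41  0.212 0.075]
bigjar [0.311 0.378 0.1  ]
cap [0.55  0.175 0.04 ]
collar [ 0.433 -0.142  0.045]
bA [0.484 0.372 0.008]
bB [0.615 0.011 0.008]
w1 [0.641 0.311 0.01 ]
w2 [0.672 0.185 0.028]
w3 [0.322 0.268 0.028]
vice [0.377 0.066 0.1  ]
cams [array([0.254, 0.144, 1.149]), array([-0.146,  0.744,  0.731])]
```

View pics/a.png

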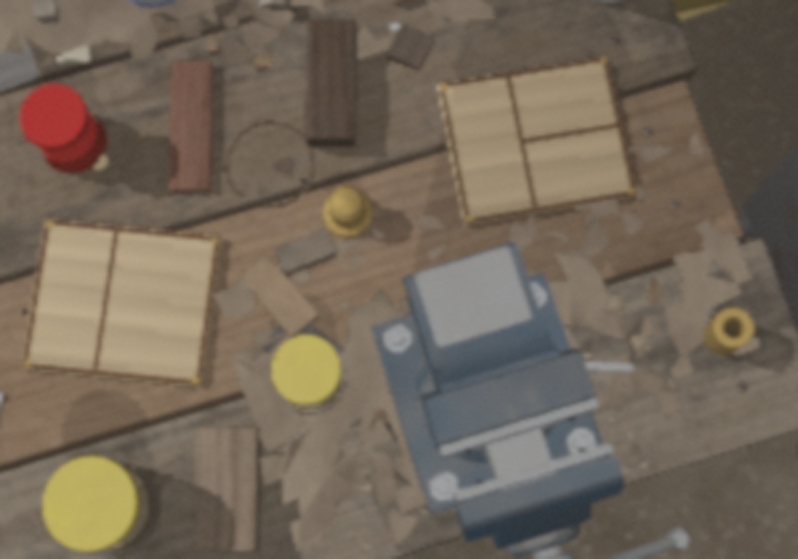

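View pics/b.png

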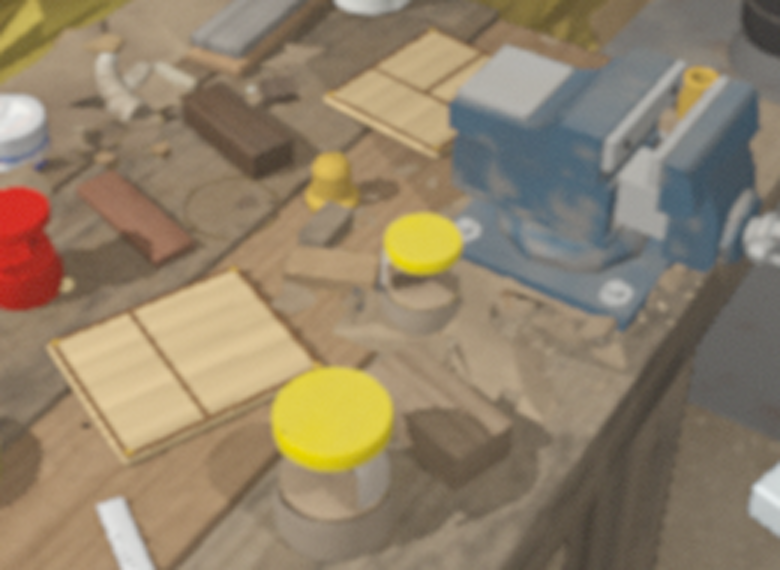

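The slab is the thin reddish piece (232,137), the block is the dark one (285,120), and the spare is at (252,273). The left board has two fields (narrow field on its left), and the right board has three (narrow field on its left). The target jar is the small yellow one. Next I'll measure with masks.

```bash
cat > m.py <<'E'
from h import *
def top_rect(hsv,lo,hi,roi,z,k=3):
    x0,y0,x1,y1=roi;m=np.zeros(hsv.shape[:2],np.uint8)
    m[y0:y1,x0:x1]=cv2.inRange(hsv[y0:y1,x0:x1],lo,hi)
    m=cv2.morphologyEx(m,cv2.MORPH_CLOSE,np.ones((5,5)));m=cv2.morphologyEx(m,cv2.MORPH_OPEN,np.ones((k,k)))
    c=max(cv2.findContours(m,0,cv2.CHAIN_APPROX_NONE)[0],key=cv2.contourArea)
    P=ray("top",c[:,0],z)[:,:2].astype(np.float32)
    r=cv2.minAreaRect(P*1000);return c,r
E
python3 - <<'E'
from m import *
a=cv2.imread("pics/top0.png");hsv=cv2.cvtColor(a,cv2.COLOR_BGR2HSV)
for n,(x,y) in dict(A=(195,200),B=(350,143),slab=(232,137),slabbg=(245,137),block=(285,120),blockbg=(270,115),jar=(275,229),cap=(291,169),capfl=(286,172),col=(431,213),colbg=(424,205)).items(): print(n,hsv[y-1:y+2,x-1:x+2].reshape(-1,3).mean(0).round())
o=a.copy()
for n,lo,hi,roi,z in[("A",(12,60,150),(30,140,255),(165,165,250,240),.008),("B",(12,60,150),(30,140,255),(320,105,402,178),.008),
 ("slab",(0,70,40),(10,255,140),(218,105,245,168),.01),("block",(0,0,0),(180,255,72),(268,88,300,150),.028),("jar",(25,150,100),(35,255,255),(255,210,295,250),.075),
 ("cap",(12,130,60),(28,255,255),(278,155,303,183),.02),("collar",(12,130,60),(28,255,255),(420,200,450,226),.045)]:
    try:
        c,r=top_rect(hsv,lo,hi,roi,z,3 if n!="collar" else 1);print(n,np.round(r[0],1),np.round(r[1],1),round(r[2],1),cv2.contourArea(c));cv2.drawContours(o,[c],-1,(255,0,255),1)
    except Exception as e:print(n,e)
cv2.imwrite("pics/o.png",cv2.resize(o[90:300,160:460],None,fx=2.66,fy=2.66,interpolation=cv2.INTER_NEAREST))
E
```

```text
A [ 18.  68. 173.]
B [ 18.  70. 155.]
slab [  9.  89. 116.]
slabbg [ 15.  59. 106.]
block [13. 73. 84.]
blockbg [ 16.  52. 110.]
jar [ 26. 122. 187.]
cap [ 20. 122. 151.]
capfl [ 20. 123. 131.]
col [ 20. 117. 135.]
colbg [ 16.  54. 131.]
A [486.8 374. ] [144.2 121.7] 81.9 3162.0
B [619.8  12.4] [117.7 150.2] 6.3 2672.0
slab [642.1 312.6] [ 35.5 119. ] 89.3 694.5
block [615.8 187.9] [39.3  4.8] 87.7 34.0
jar max() iterable argument is empty
cap max() iterable argument is empty
collar max() iterable argument is empty
```

View pics/o.png

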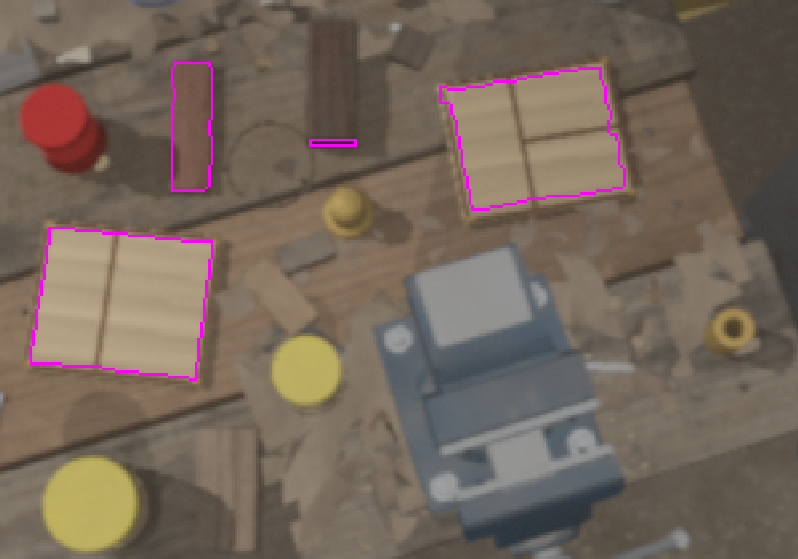

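The slab and board outlines match the picture, but the block, jar and brass masks need looser bounds. I'll read the board corners from the crop and fit the 134x156 rectangle to them.

```bash
python3 - <<'E'
from m import *
a=cv2.imread("pics/top0.png");hsv=cv2.cvtColor(a,cv2.COLOR_BGR2HSV)
f=2.66
def fit(px,W,L,z):
    # px order: (+x? ) corners TL,TR,BR,BL in image; model: board y along image left, x along image up
    P=ray("top",np.array(px)/f+[160-.3,90-.3],z)[:,:2]
    M=np.array([[W,L],[W,-L],[-W,-L],[-W,L]])/2
    U,S,V=np.linalg.svd((M).T@(P-P.mean(0)));R=(U@V).T
    print(P.mean(0).round(4),"yaw",np.degrees(np.arctan2(R[1,0],R[0,0])).round(1),"res mm",((P-P.mean(0)-M@R.T)*1000).round(1).tolist());return P.mean(0),R
for n,px in dict(A=[(48,222),(218,238),(200,384),(27,366)],B=[(439,86),(607,60),(632,193),(467,222)]).items():
    print(n);c,R=fit(px,.134,.156,.008)
    for q in((0,.044),(0,-.030),(.032,-.03),(-.032,-.03)):print("  ",q,(c+R@q).round(4))
    print(n,"strip px",proj("top",np.r_[c+R@[-.067,.014],.008]),proj("top",np.r_[c+R@[.067,.014],.008]))
print("block");fit([(312,18),(356,19),(354,134),(310,132)],.110,.042,.028)
print("spare");fit([(198,430),(258,428),(257,549),(197,551)],.1,.05,.032)
# yellow/brass: centroid of ellipse in both views
b=cv2.cvtColor(cv2.imread("pics/scene0.png"),cv2.COLOR_BGR2HSV)
for n,src,h,roi,lo in[("jar","top",hsv,(255,210,295,250),(23,100,100)),("cap","top",hsv,(278,155,303,183),(17,92,60)),("collar","top",hsv,(420,200,450,226),(17,85,60)),
 ("jar","scene",b,(300,215,345,250),(23,100,100)),("cap","scene",b,(278,197,303,223),(17,100,60)),("collar","scene",b,(400,168,422,190),(17,100,60))]:
    x0,y0,x1,y1=roi;m=cv2.inRange(h[y0:y1,x0:x1],lo,(35,255,255))
    c=max(cv2.findContours(m,0,cv2.CHAIN_APPROX_NONE)[0],key=cv2.contourArea)[:,0]+[x0,y0]
    bb=cv2.boundingRect(c);print(n,src,bb,np.round(cv2.fitEllipse(c)[0],1),[ (z,ray(src,cv2.fitEllipse(c)[0],z)[0,:2].round(4).tolist()) for z in(.004,.02,.045,.075)], "d",round(np.ptp(ray(src,c,.075 if n=="jar" else .045)[:,1]),4))
E
```

```text
A
[0.486  0.3722] yaw -7.8 res mm [[-3.6, -2.6], [-2.8, 4.4], [3.0, 3.0], [3.3, -4.8]]
   (0, 0.044) [0.4919 0.4158]
   (0, -0.03) [0.4819 0.3425]
   (0.032, -0.03) [0.5136 0.3382]
   (-0.032, -0.03) [0.4502 0.3469]
A strip px [[195.79376179 231.50910381]] [[204.04562715 174.25083135]]
B
[0.617  0.0081] yaw 7.3 res mm [[-3.3, -2.3], [-4.6, 0.9], [4.2, 5.1], [3.7, -3.7]]
   (0, 0.044) [0.6114 0.0517]
   (0, -0.03) [ 0.6208 -0.0217]
   (0.032, -0.03) [ 0.6526 -0.0176]
   (-0.032, -0.03) [ 0.5891 -0.0257]
B strip px [[360.85643336 170.29309317]] [[350.22605776 116.50771685]]
block
[0.6768 0.1851] yaw -2.9 res mm [[-1.8, -1.2], [-2.1, 1.8], [1.3, 1.6], [2.6, -2.2]]
spare
[0.3215 0.2821] yaw -1.2 res mm [[-1.4, -0.4], [-0.8, 0.2], [1.3, 0.8], [0.8, -0.6]]
jar top (262, 216, 26, 26) [274.6 228.7] [(0.004, [0.4211, 0.2175]), (0.02, [0.4188, 0.2165]), (0.045, [0.4151, 0.2149]), (0.075, [0.4108, 0.213])] d 0.0536
cap top (281, 159, 20, 21) [290.2 169.2] [(0.004, [0.5593, 0.1775]), (0.02, [0.555, 0.1771]), (0.045, [0.5484, 0.1763]), (0.075, [0.5404, 0.1755])] d 0.043
collar top (424, 205, 20, 19) [433.6 213.9] [(0.004, [0.4401, -0.1472]), (0.02, [0.4375, -0.1431]), (0.045, [0.4334, -0.1367]), (0.075, [0.4286, -0.1291])] d 0.0428
jar scene (308, 221, 26, 21) [320.5 230.9] [(0.004, [0.4686, 0.1609]), (0.02, [0.4551, 0.1738]), (0.045, [0.434, 0.1938]), (0.075, [0.4086, 0.2179])] d 0.0643
cap scene (281, 200, 20, 21) [290.2 210.8] [(0.004, [0.5749, 0.1658]), (0.02, [0.5591, 0.1786]), (0.045, [0.5343, 0.1984]), (0.075, [0.5045, 0.2223])] d 0.0662
collar scene (405, 172, 14, 17) [411.  178.3] [(0.004, [0.4679, -0.1767]), (0.02, [0.4544, -0.1564]), (0.045, [0.4333, -0.1248]), (0.075, [0.408, -0.0868])] d 0.0758
```

```bash
cat >> h.py <<'E'
def plan(x,y,z,yaw=None,step=4.5):
    """rows from the measured pose: first turn, then shift in the turned tool axes"""
    s=env.state();p=s["tcp_pos"];w=s["tcp_rot"][2]
    if yaw is None: yaw=w
    yaw=(yaw-w+np.pi/2)%np.pi-np.pi/2+w   # half turn is the same grasp
    t=-(yaw-w);nt=int(np.ceil(abs(t)/.145))
    d=np.array([x,y,z])-p;ax=np.array([[np.cos(yaw),np.sin(yaw),0],[np.sin(yaw),-np.cos(yaw),0],[0,0,-1]])
    l=ax@d*100;n=max(1,int(np.ceil(np.linalg.norm(l)/step)))
    print("at",p.round(4),s["tcp_rot"].round(3),"F",s["ft_force"].round(1),"open",round(s["opening"],4),"t",round(s["time"],1),"j6",s["joints"][5].round(2))
    print(" turn",nt,"x",round(t/max(nt,1),3),"| shift",n,"x",(l/n).round(2),"total",l.round(2))
E
python3 - <<'E'
from h import *
print("red lid",ray("top",[(160+58/2.66,90+115/2.66)],.07)[0],"red base right edge",ray("top",[(160+105/2.66,90+155/2.66)],.01)[0],ray("top",[(160+90/2.66,90+115/2.66)],.07)[0])
print("vice left edges",ray("top",[(160+375/2.66,90+325/2.66)],.01)[0],ray("top",[(160+432/2.66,90+505/2.66)],.01)[0],ray("top",[(160+408/2.66,90+285/2.66)],.15)[0],ray("top",[(160+515/2.66,90+243/2.66)],.15)[0])
# board check in scene
s=cv2.imread("pics/scene0.png")
for (cx,cy,a,t) in[(.4863,.3728,-7.9,2),(.6172,.0085,7.1,3)]:
    a=np.radians(a);R=np.array([[np.cos(a),-np.sin(a)],[np.sin(a),np.cos(a)]])
    q=lambda v:proj("scene",np.c_[np.array([cx,cy])+np.array(v)@R.T,[.008]*len(v)])
    for v in([(-.067,-.078),(.067,-.078),(.067,.078),(-.067,.078),(-.067,-.078)],[(-.067,.014),(.067,.014)]):
        cv2.polylines(s,[np.round(q(v)*16).astype(int).reshape(-1,1,2)],False,(255,0,255),1,cv2.LINE_AA,4)
for x,y,z in[(.41,.215,.075),(.5555,.1775,.045),(.4345,-.1412,.045),(.6421,.3126,.01),(.6768,.1851,.028)]:
    cv2.circle(s,tuple(np.round(proj("scene",[x,y,z])[0]).astype(int)),1,(255,0,255),-1)
cv2.imwrite("pics/s.png",cv2.resize(s[150:310,180:440],None,fx=3,fy=3,interpolation=cv2.INTER_CUBIC))
plan(.40,-.20,.28,np.pi/2)
E
```

```text
red lid [0.63428394 0.41402919 0.07      ] red base right edge [0.61680827 0.38739821 0.01      ] [0.6332     0.38729154 0.07      ]
vice left edges [0.45554807 0.15614414 0.01      ] [0.30168151 0.1144664  0.01      ] [0.46043406 0.12863862 0.15      ] [0.48967742 0.04587913 0.15      ]
at [ 0.2644 -0.538   0.2305] [-3.142e+00  2.000e-03 -1.114e+00] F [-0.9  0.1  0.3] open 0.0851 t 0.1 j6 1.57
 turn 4 x 0.114 | shift 9 x [-3.76 -1.51 -0.55] total [-33.8  -13.56  -4.95]
```

View pics/s.png

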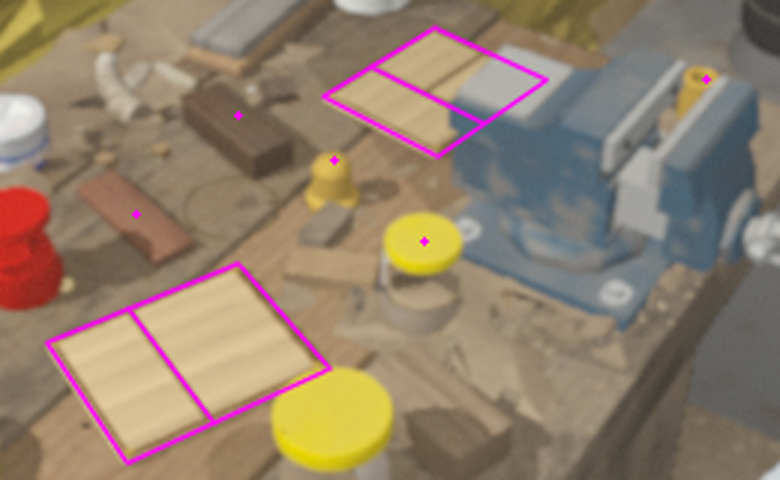

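The predicted outlines and points agree with the second view to within a few mm. Moving: lift and turn, then go round past the stove.

>>> jog_arm([
  [[0,0,-1.2,0.114,1],[0,0,-1.2,0.114,1],[0,0,-1.2,0.114,1],[0,0,-1.4,0.115,1],[-4.2,-1.7,0,0,1],[-4.2,-1.7,0,0,1],[-4.2,-1.7,0,0,1],[-4.2,-1.7,0,0,1],[-4.2,-1.7,0,0,1],[-4.2,-1.7,0,0,1],[-4.2,-1.7,0,0,1],[-4.2,-1.7,0,0,1]],
])

```text
time: 1.3
tcp_pos: [0.4008, -0.2007, 0.2811]
tcp_rot: [3.141, 0.0, -1.571]
ft_force: [1.1, -0.4, 0.4]
opening: 0.0855
```

```bash
python3 -c "
from h import *
plan(.642,.3126,.28,-1.583)"
```

```text
at [ 0.4008 -0.2007  0.2811] [ 3.141  0.    -1.571] F [ 1.1 -0.4  0.4] open 0.0855 t 1.3 j6 2.68
 turn 1 x 0.012 | shift 13 x [-3.97 -1.81  0.01] total [-51.62 -23.49   0.11]
```

>>> jog_arm([
  [[0,0,0,-0.149,1],[0,0,0,-0.149,1],[0,0,0,-0.149,1],[0,0,0,-0.149,1],[0,0,0,-0.149,1],[0,0,0,-0.149,1],[0,0,0,-0.149,1],[0,0,0,-0.149,1],[0,0,0,-0.149,1],[0,0,0,-0.149,1],[0,0,0,-0.149,1],[0,0,0,-0.149,1]],
])

```text
time: 2.5
tcp_pos: [0.4004, -0.2024, 0.2809]
tcp_rot: [-3.141, 0.001, 0.223]
ft_force: [-0.0, 0.8, -0.1]
opening: 0.0857
```

>>> jog_arm([
  [[0,0,0,-0.149,1],[0,0,0,-0.149,1],[0,0,0,-0.149,1],[0,0,0,-0.149,1],[0,0,0,-0.149,1],[0,0,0,-0.149,1],[0,0,0,-0.149,1],[0,0,0,-0.149,1],[0,0,0,-0.149,1],[0,0,0,0,1]],
])

```text
time: 3.5
tcp_pos: [0.4004, -0.2024, 0.281]
tcp_rot: [-3.141, -0.0, 1.558]
ft_force: [0.1, 0.6, -0.1]
opening: 0.0853
```

```bash
python3 - <<'E'
s=open("h.py").read()
s=s.replace("    yaw=(yaw-w+np.pi/2)%np.pi-np.pi/2+w   # half turn is the same grasp\n","""    c=[yaw+k*np.pi for k in(-2,-1,0,1,2)]   # half turn is the same grasp; keep joint 6 in range
    yaw=min([v for v in c if abs(np.pi/2+np.arctan2(y,x)-v)<2.9],key=lambda v:abs(v-w))
""")
open("h.py","w").write(s)
E
python3 -c "
from h import *
plan(.642,.3126,.28,1.559)"
```

```text
at [ 0.4004 -0.2024  0.281 ] [-3.141 -0.     1.558] F [ 0.1  0.6 -0.1] open 0.0853 t 3.5 j6 -0.46
 turn 1 x -0.001 | shift 13 x [3.98 1.81 0.01] total [51.78 23.55  0.1 ]
```

>>> jog_arm([
  [[4.3,1.96,0,0,1],[4.3,1.96,0,0,1],[4.3,1.96,0,0,1],[4.3,1.96,0,0,1],[4.3,1.96,0,0,1],[4.3,1.96,0,0,1],[4.3,1.96,0,0,1],[4.3,1.96,0,0,1],[4.3,1.96,0,0,1],[4.3,1.96,0,0,1],[4.3,1.96,0,0,1],[4.3,1.96,0,0,0.8]],
])

```text
time: 4.7
tcp_pos: [0.6429, 0.3123, 0.2809]
tcp_rot: [-3.141, 0.0, 1.554]
ft_force: [0.9, -0.4, 0.1]
opening: 0.0733
```

>>> jog_arm([
  [[0,0,4.5,0,0.8],[0,0,4.5,0,0.8],[0,0,4.5,0,0.8],[0,0,4.5,0,0.8],[0,0,4,0,0.8],[0,0,0,0,0.8]],
])

```text
time: 5.3
tcp_pos: [0.6374, 0.308, 0.054]
tcp_rot: [-3.131, 0.006, 1.555]
ft_force: [-0.7, 0.5, 0.1]
opening: 0.0678
```

```bash
python3 -c "
from h import *
plan(.642,.3126,.002,1.559)
cv2.imwrite('pics/g1.png',cv2.resize(np.hstack([optics.get_image('scene')[150:300,180:350],optics.get_image('top')[70:220,180:350]])[:,:,::-1],None,fx=2.3,fy=2.3))"
```

```text
at [0.6374 0.308  0.054 ] [-3.131  0.006  1.555] F [-0.7  0.5  0.1] open 0.0678 t 5.3 j6 0.47
 turn 1 x -0.004 | shift 2 x [0.23 0.23 2.6 ] total [0.46 0.45 5.2 ]
```

View pics/g1.png

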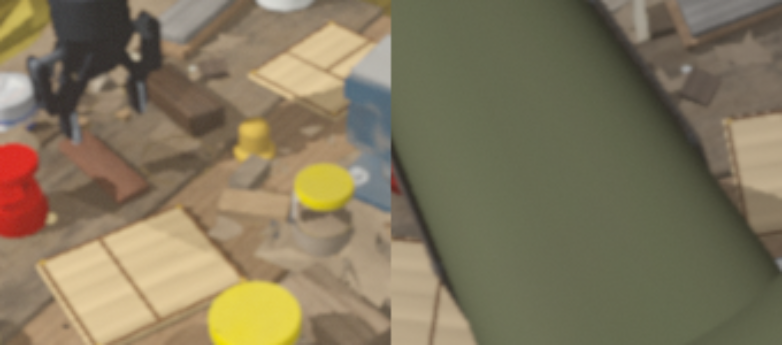

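The fingers straddle the slab in the scene view, clear of the red jar. Correcting and going down.

>>> jog_arm([
  [[0.25,0.25,1,0,0.8],[0.2,0.2,1,0,0.8],[0,0,1,0,0.8],[0,0,1,0,0.8],[0,0,0.7,0,0.8],[0,0,0,0,0.8],[0,0,0,0,0.8]],
])

```text
time: 6.1
tcp_pos: [0.6469, 0.3148, 0.0141]
tcp_rot: [-3.141, 0.0, 1.558]
ft_force: [0.1, 0.2, 0.5]
opening: 0.0687
```

```bash
python3 -c "
from h import *
plan(.642,.3126,.001,1.559)"
```

```text
at [0.6469 0.3148 0.0141] [-3.141  0.     1.558] F [0.1 0.2 0.5] open 0.0687 t 6.1 j6 0.47
 turn 1 x -0.001 | shift 1 x [-0.22 -0.48  1.31] total [-0.22 -0.48  1.31]
```

>>> jog_arm([
  [[-0.2,-0.5,0.4,0,0.8],[0,0,0.5,0,0.8],[0,0,0.3,0,0.8],[0,0,0,0,0.8],[0,0,0,0,0.8]],
])

```text
time: 6.6
tcp_pos: [0.642, 0.313, 0.0022]
tcp_rot: [-3.142, 0.0, 1.558]
ft_force: [-0.1, -0.1, 0.5]
opening: 0.0685
```

>>> jog_arm([
  [[0,0,0,0,0.3],[0,0,0,0,0.1],[0,0,0,0,0.1],[0,0,0,0,0.1],[0,0,0,0,0.1],[0,0,0,0,0.1],[0,0,0,0,0.1],[0,0,0,0,0.1]],
], squeeze=50)

```text
time: 7.4
tcp_pos: [0.6425, 0.3132, 0.0029]
tcp_rot: [3.141, -0.0, 1.558]
ft_force: [-0.2, 0.3, 6.1]
opening: 0.0344
```

>>> jog_arm([
  [[0,0,-1,0,0.1],[0,0,-2,0,0.1],[0,0,-3,0,0.1],[0,0,-4,0,0.1],[0,0,-4,0,0.1],[0,0,-2,0,0.1],[0,0,0,0,0.1],[0,0,0,0,0.1]],
])

```text
time: 8.2
tcp_pos: [0.6418, 0.3128, 0.162]
tcp_rot: [-3.141, 0.0, 1.558]
ft_force: [0.5, -0.0, -1.0]
opening: 0.0344
```

```bash
python3 -c "
from h import *
r=np.radians(-7.9);c=np.array([.4863,.3728]);ry=np.array([-np.sin(r),np.cos(r)])
t=c+.044*ry;print(t, c-.03*ry)
plan(t[0],t[1],.16,np.pi/2+r+0.007)
cv2.imwrite('pics/g2.png',cv2.resize(optics.get_image('scene')[100:300,150:400,::-1],None,fx=2.5,fy=2.5))"
```

```text
[0.49234756 0.41638242] [0.48217666 0.34308472]
at [0.6418 0.3128 0.162 ] [-3.141  0.     1.558] F [ 0.5 -0.  -1. ] open 0.0344 t 8.2 j6 0.47
 turn 1 x 0.118 | shift 5 x [ 1.66 -3.23  0.04] total [  8.32 -16.17   0.2 ]
```

View pics/g2.png

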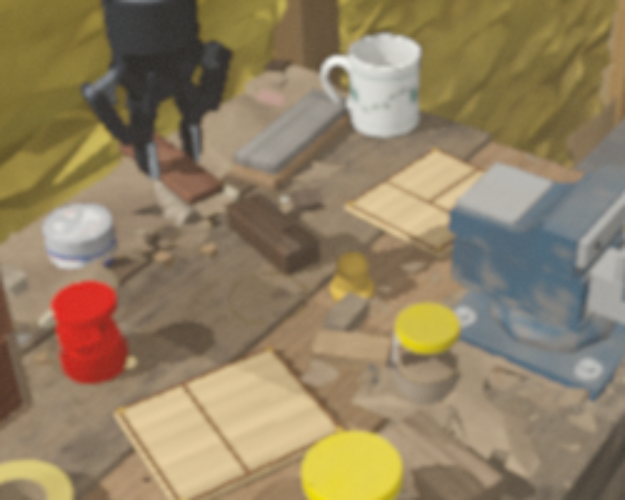

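>>> jog_arm([
  [[0,0,0,0.125,0.1],[1.4,-2.7,0,0,0.1],[1.4,-2.7,0,0,0.1],[1.4,-2.7,0,0,0.1],[1.4,-2.7,0,0,0.1],[1.4,-2.7,0,0,0.1],[1.3,-2.7,0,0,0.1],[0,0,3,0,0.1],[0,0,4,0,0.1],[0,0,3,0,0.1],[0,0,1,0,0.1],[0,0,0,0,0.1]],
])

```text
time: 9.45
tcp_pos: [0.4909, 0.4157, 0.0493]
tcp_rot: [-3.138, 0.004, 1.433]
ft_force: [-0.4, 0.2, -0.1]
opening: 0.034
```

>>> jog_arm([
  [[0,0,0,0,0.1],[0,0,0,0,0.1]],
])

```text
time: 9.65
tcp_pos: [0.4942, 0.4183, 0.0541]
tcp_rot: [3.14, -0.002, 1.433]
ft_force: [0.4, -0.4, -0.2]
opening: 0.0339
```

```bash
python3 -c "
from h import *
plan(.4923,.4164,.012,np.pi/2-.138)
cv2.imwrite('pics/g3.png',cv2.resize(optics.get_image('scene')[150:320,150:350,::-1],None,fx=3,fy=3))"
```

```text
at [0.4942 0.4183 0.0541] [ 3.140e+00 -2.000e-03  1.433e+00] F [ 0.4 -0.4 -0.2] open 0.0339 t 9.7 j6 0.84
 turn 1 x -0.0 | shift 1 x [-0.21 -0.16  4.21] total [-0.21 -0.16  4.21]
```

View pics/g3.png

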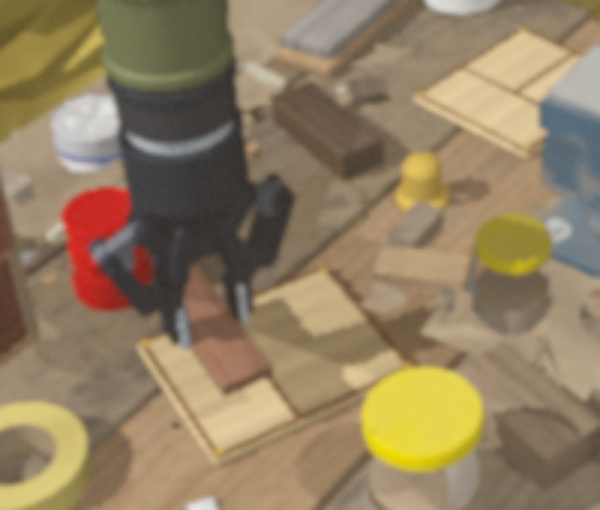

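The slab is held over the long field of the left board and aligned with it. Lowering slowly.

>>> jog_arm([
  [[0,0,1,0,0.1],[0,0,1,0,0.1],[0,0,1,0,0.1],[0,0,0.5,0,0.1],[0,0,0,0,0.1],[0,0,0,0,0.1],[0,0,0,0,0.1]],
])

```text
time: 10.4
tcp_pos: [0.4933, 0.4177, 0.0177]
tcp_rot: [3.141, -0.001, 1.433]
ft_force: [0.6, -0.6, -0.3]
opening: 0.0343
```

```bash
python3 -c "
from h import *
plan(.4923,.4164,.012,np.pi/2-.138)"
```

```text
at [0.4933 0.4177 0.0177] [ 3.141e+00 -1.000e-03  1.433e+00] F [ 0.6 -0.6 -0.3] open 0.0343 t 10.4 j6 0.84
 turn 1 x 0.0 | shift 1 x [-0.14 -0.08  0.57] total [-0.14 -0.08  0.57]
```

>>> jog_arm([
  [[-0.1,-0.1,0.3,0,0.1],[0,0,0.3,0,0.1],[0,0,0,0,0.1],[0,0,0,0,0.1],[0,0,0,0,0.1]],
])

```text
time: 10.9
tcp_pos: [0.4919, 0.4165, 0.0113]
tcp_rot: [-3.142, 0.0, 1.433]
ft_force: [0.7, -0.5, -1.3]
opening: 0.0341
```

>>> jog_arm([
  [[0,0,0,0,0.7],[0,0,0,0,0.7],[0,0,0,0,0.7],[0,0,0,0,0.7],[0,0,-2,0,0.7],[0,0,-4,0,0.7],[0,0,-4,0,1],[0,0,-4,0,1],[0,0,-4,0,1],[0,0,0,0,1],[0,0,0,0,1]],
])

```text
time: 12.0
tcp_pos: [0.4925, 0.4171, 0.1926]
tcp_rot: [3.14, -0.002, 1.433]
ft_force: [-0.0, 0.1, -0.3]
opening: 0.0855
```

```bash
python3 -c "
from h import *
plan(.41,.215,.20,0.0)"
```

```text
at [0.4925 0.4171 0.1926] [ 3.140e+00 -2.000e-03  1.433e+00] F [-0.   0.1 -0.3] open 0.0855 t 12.0 j6 0.84
 turn 10 x 0.143 | shift 5 x [-1.65  4.04 -0.15] total [-8.25 20.21 -0.74]
```

>>> jog_arm([
  [[0,0,0,0.143,1],[0,0,0,0.143,1],[0,0,0,0.143,1],[0,0,0,0.143,1],[0,0,0,0.143,1],[0,0,0,0.143,1],[0,0,0,0.143,1],[0,0,0,0.143,1],[0,0,0,0.143,1],[0,0,0,0.143,1],[-1.6,4,0,0,1],[-1.6,4,0,0,1]],
])

```text
time: 13.2
tcp_pos: [0.4586, 0.3353, 0.1884]
tcp_rot: [3.139, 0.003, 0.004]
ft_force: [-0.4, -0.9, 0.1]
opening: 0.0857
```

>>> jog_arm([
  [[-1.6,4,0,0,1],[-1.7,4,0,0,1],[-1.7,4.2,0,0,1],[0,0,2,0,1],[0,0,3,0,1],[0,0,2,0,1],[0,0,0,0,1],[0,0,0,0,1],[0,0,0,0,1]],
])

```text
time: 14.1
tcp_pos: [0.4108, 0.2146, 0.1219]
tcp_rot: [-3.141, -0.0, 0.003]
ft_force: [-0.5, 0.1, -0.5]
opening: 0.0855
```

```bash
python3 -c "
from h import *
plan(.41,.215,.035,0.0)
cv2.imwrite('pics/g4.png',cv2.resize(np.hstack([optics.get_image('scene')[130:320,180:380],optics.get_image('top')[110:300,150:350]])[:,:,::-1],None,fx=2,fy=2))"
```

```text
at [0.4108 0.2146 0.1219] [-3.141e+00 -0.000e+00  3.000e-03] F [-0.5  0.1 -0.5] open 0.0855 t 14.1 j6 2.05
 turn 1 x 0.003 | shift 2 x [-0.04 -0.02  4.34] total [-0.08 -0.04  8.69]
```

View pics/g4.png

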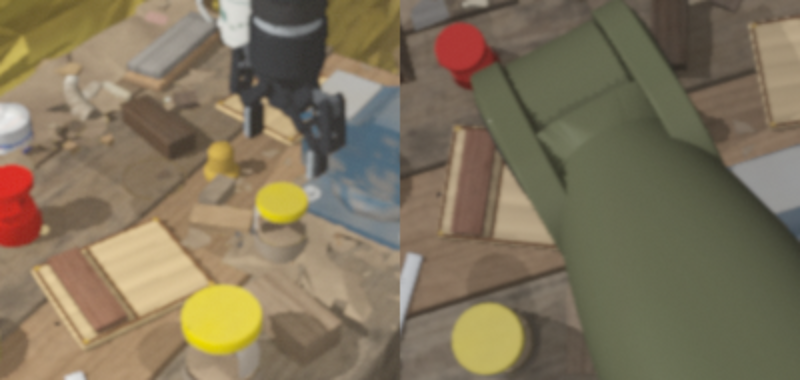

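The slab lies along its field with even margins, and the jaws are above the small yellow jar. Descending.

>>> jog_arm([
  [[0,0,2,0,1],[0,0,2,0,1],[0,0,2,0,1],[0,0,2,0,1],[0,0,2,0,1],[0,0,0,0,1],[0,0,0,0,1]],
])

```text
time: 14.9
tcp_pos: [0.4107, 0.2145, 0.0219]
tcp_rot: [3.142, -0.0, 0.003]
ft_force: [-0.2, 0.4, -0.0]
opening: 0.0851
```

>>> jog_arm([
  [[0,0,0,0,0.6],[0,0,0,0,0.5],[0,0,0,0,0.5],[0,0,0,0,0.5],[0,0,0,0,0.5],[0,0,0,0,0.5],[0,0,0,0,0.5]],
])

```text
time: 15.6
tcp_pos: [0.4117, 0.2149, 0.023]
tcp_rot: [-3.14, -0.002, 0.003]
ft_force: [-1.2, -0.8, 8.0]
opening: 0.0585
```

>>> jog_arm([
  [[0,0,-1,0,0.5],[0,0,-2,0,0.5],[0,0,-3,0,0.5],[0,0,-3,0,0.5],[0,0,-2,0,0.5],[0,0,0,0,0.5],[0,0,0,0,0.5]],
])

```text
time: 16.3
tcp_pos: [0.4105, 0.2144, 0.1314]
tcp_rot: [-3.141, -0.001, 0.003]
ft_force: [-0.1, -0.2, -3.3]
opening: 0.0584
```

```bash
python3 -c "
from h import *
plan(.4822,.3431,.13,0.0)"
```

```text
at [0.4105 0.2144 0.1314] [-3.141e+00 -1.000e-03  3.000e-03] F [-0.1 -0.2 -3.3] open 0.0584 t 16.3 j6 2.05
 turn 1 x 0.003 | shift 4 x [ 1.79 -3.22  0.04] total [  7.17 -12.87   0.14]
```

>>> jog_arm([
  [[1.4,-2.6,0,0,0.5],[1.4,-2.6,0,0,0.5],[1.5,-2.6,0,0,0.5],[1.5,-2.6,0,0,0.5],[1.4,-2.5,0,0,0.5],[0,0,2,0,0.5],[0,0,3,0,0.5],[0,0,2,0,0.5],[0,0,1,0,0.5],[0,0,0,0,0.5],[0,0,0,0,0.5],[0,0,0,0,0.5]],
])

```text
time: 17.5
tcp_pos: [0.4829, 0.344, 0.0524]
tcp_rot: [-3.14, -0.001, 0.003]
ft_force: [-0.7, -0.0, -2.4]
opening: 0.0586
```

```bash
python3 -c "
from h import *
plan(.4822,.3431,.0315,0.0)
cv2.imwrite('pics/g5.png',cv2.resize(optics.get_image('scene')[130:320,150:380,::-1],None,fx=2.5,fy=2.5))"
```

```text
at [0.4829 0.344  0.0524] [-3.14e+00 -1.00e-03  3.00e-03] F [-0.7 -0.  -2.4] open 0.0586 t 17.5 j6 2.19
 turn 1 x 0.003 | shift 1 x [-0.07  0.09  2.09] total [-0.07  0.09  2.09]
```

View pics/g5.png

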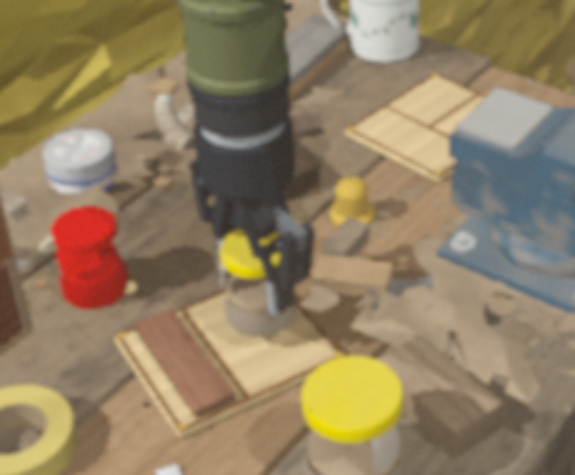

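The jar is held upright over the wide field. Lowering and releasing.

>>> jog_arm([
  [[0,0,0.7,0,0.5],[0,0,0.7,0,0.5],[0,0,0.5,0,0.5],[0,0,0,0,0.5],[0,0,0,0,0.5],[0,0,0,0,0.5]],
])

```text
time: 18.15
tcp_pos: [0.482, 0.3435, 0.0323]
tcp_rot: [3.142, 0.0, 0.003]
ft_force: [-0.0, 0.6, -2.8]
opening: 0.0584
```

```bash
python3 -c "
from h import *
plan(.4822,.3431,.031,0.0)"
```

```text
at [0.482  0.3435 0.0323] [3.142e+00 0.000e+00 3.000e-03] F [-0.   0.6 -2.8] open 0.0584 t 18.1 j6 2.19
 turn 1 x 0.003 | shift 1 x [0.02 0.04 0.13] total [0.02 0.04 0.13]
```

>>> jog_arm([
  [[0,0,0.1,0,0.5],[0,0,0,0,1],[0,0,0,0,1],[0,0,0,0,1],[0,0,0,0,1],[0,0,-2,0,1],[0,0,-4,0,1],[0,0,-4,0,1],[0,0,-4,0,1],[0,0,-3,0,1],[0,0,0,0,1],[0,0,0,0,1]],
])

```text
time: 19.35
tcp_pos: [0.4825, 0.3438, 0.202]
tcp_rot: [-3.14, -0.002, 0.003]
ft_force: [0.1, 0.2, -0.7]
opening: 0.0854
```

```bash
python3 -c "
from h import *
plan(.6768,.1851,.20,1.52)
plan(.6768,.1851,.20,1.52)"|tail -2
```

```text
at [0.4825 0.3438 0.202 ] [-3.14e+00 -2.00e-03  3.00e-03] F [ 0.1  0.2 -0.7] open 0.0854 t 19.4 j6 2.19
 turn 11 x -0.138 | shift 6 x [-2.48  3.37  0.03] total [-14.87  20.21   0.2 ]
```

>>> jog_arm([
  [[0,0,0,-0.138,1],[0,0,0,-0.138,1],[0,0,0,-0.138,1],[0,0,0,-0.138,1],[0,0,0,-0.138,1],[0,0,0,-0.138,1],[0,0,0,-0.138,1],[0,0,0,-0.138,1],[0,0,0,-0.138,1],[0,0,0,-0.138,1],[0,0,0,-0.138,1],[0,0,0,0,1]],
])

```text
time: 20.55
tcp_pos: [0.4811, 0.3428, 0.1993]
tcp_rot: [-3.139, 0.002, 1.521]
ft_force: [-0.7, 0.5, -0.3]
opening: 0.085
```

>>> jog_arm([
  [[-2.5,3.4,0,0,1],[-2.5,3.4,0,0,1],[-2.5,3.4,0,0,1],[-2.5,3.4,0,0,1],[-2.5,3.4,0,0,1],[-2.4,3.2,0,0,1],[0,0,2,0,1],[0,0,4,0,1],[0,0,4,0,1],[0,0,2,0,1],[0,0,0,0,1],[0,0,0,0,1]],
])

```text
time: 21.75
tcp_pos: [0.6759, 0.1845, 0.0807]
tcp_rot: [-3.14, 0.0, 1.519]
ft_force: [-0.0, -0.5, 0.3]
opening: 0.0852
```

```bash
python3 -c "
from h import *
plan(.6768,.1851,.004,1.52)
cv2.imwrite('pics/g6.png',cv2.resize(optics.get_image('scene')[130:320,150:380,::-1],None,fx=2.5,fy=2.5))"
```

```text
at [0.6759 0.1845 0.0807] [-3.14   0.     1.519] F [-0.  -0.5  0.3] open 0.0852 t 21.8 j6 0.32
 turn 1 x -0.001 | shift 2 x [0.03 0.05 3.84] total [0.06 0.09 7.67]
```

View pics/g6.png

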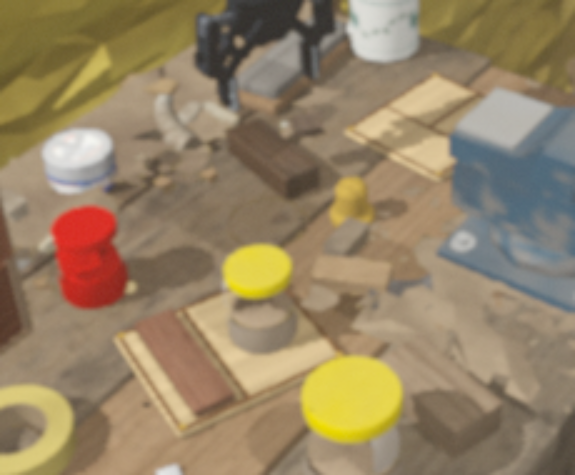

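The jar stands in its field, and the gripper is above the block. Descending and gripping.

>>> jog_arm([
  [[0,0,2,0,1],[0,0,2,0,1],[0,0,2,0,1],[0,0,1,0,1],[0,0,0.4,0,1],[0,0,0,0,1],[0,0,0,0,1]],
])

```text
time: 22.5
tcp_pos: [0.6774, 0.1849, 0.0087]
tcp_rot: [3.14, -0.001, 1.521]
ft_force: [-0.3, 0.4, 1.2]
opening: 0.0853
```

>>> jog_arm([
  [[0,0,0,0,0.5],[0,0,0,0,0.2],[0,0,0,0,0.2],[0,0,0,0,0.2],[0,0,0,0,0.2],[0,0,0,0,0.2],[0,0,0,0,0.2],[0,0,0,0,0.2]],
], squeeze=60)

```text
time: 23.3
tcp_pos: [0.677, 0.1849, 0.0081]
tcp_rot: [3.14, -0.001, 1.521]
ft_force: [-0.1, -0.0, 5.3]
opening: 0.0407
```

>>> jog_arm([
  [[0,0,-1,0,0.2],[0,0,-2,0,0.2],[0,0,-3,0,0.2],[0,0,-4,0,0.2],[0,0,-3,0,0.2],[0,0,0,0,0.2],[0,0,0,0,0.2]],
])

```text
time: 24.0
tcp_pos: [0.6767, 0.1847, 0.138]
tcp_rot: [3.14, -0.0, 1.521]
ft_force: [-0.7, -0.4, -1.8]
opening: 0.041
```

```bash
python3 -c "
from h import *
r=np.radians(7.1);c=np.array([.6172,.0085]);rx=np.array([np.cos(r),np.sin(r)]);ry=np.array([-rx[1],rx[0]])
t=c+.044*ry;print(t, c-.03*ry+.032*rx,c-.03*ry-.032*rx)
plan(t[0],t[1],.13,np.pi/2+r)
cv2.imwrite('pics/g7.png',cv2.resize(optics.get_image('scene')[100:290,150:380,::-1],None,fx=2.5,fy=2.5))"
```

```text
[0.61176154 0.05216261] [ 0.65266267 -0.01731471] [ 0.58915342 -0.02522521]
at [0.6767 0.1847 0.138 ] [ 3.14  -0.     1.521] F [-0.7 -0.4 -1.8] open 0.041 t 24.0 j6 0.32
 turn 2 x -0.087 | shift 4 x [-3.09 -2.02  0.2 ] total [-12.35  -8.08   0.8 ]
```

>>> jog_arm([
  [[0,0,0,-0.087,0.2],[0,0,0,-0.087,0.2],[-2.5,-1.6,0,0,0.2],[-2.5,-1.6,0,0,0.2],[-2.5,-1.6,0,0,0.2],[-2.5,-1.6,0,0,0.2],[-2.4,-1.7,0,0,0.2],[0,0,3,0,0.2],[0,0,3,0,0.2],[0,0,2,0,0.2],[0,0,0,0,0.2],[0,0,0,0,0.2]],
])

```text
time: 25.25
tcp_pos: [0.61, 0.0515, 0.0561]
tcp_rot: [-3.138, -0.0, 1.695]
ft_force: [0.2, -0.1, -0.3]
opening: 0.0409
```

>>> jog_arm([
  [[0,0,0,0,0.2]],
])

```text
time: 25.35
tcp_pos: [0.612, 0.0517, 0.058]
tcp_rot: [3.141, 0.0, 1.695]
ft_force: [1.2, 1.0, -1.3]
opening: 0.0406
```

```bash
python3 -c "
from h import *
plan(.6118,.0522,.0165,np.pi/2+.124)
cv2.imwrite('pics/g7.png',cv2.resize(optics.get_image('scene')[100:290,180:410,::-1],None,fx=2.5,fy=2.5))"
```

```text
at [0.612  0.0517 0.058 ] [3.141 0.    1.695] F [ 1.2  1.  -1.3] open 0.0406 t 25.4 j6 -0.04
 turn 1 x 0.0 | shift 1 x [ 0.05 -0.01  4.15] total [ 0.05 -0.01  4.15]
```

View pics/g7.png

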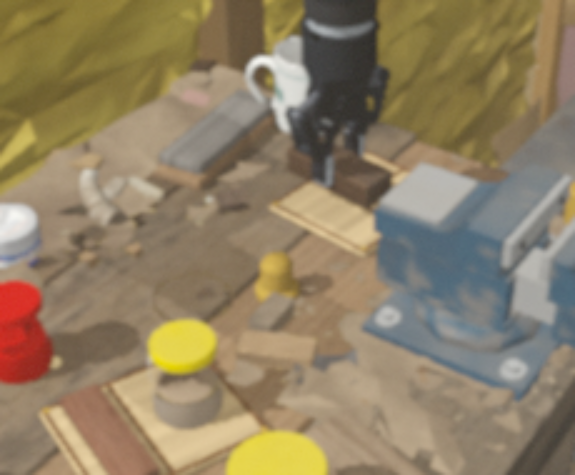

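The block is held level over the board's long field. (13 pictures viewed.) Lowering and releasing.

>>> jog_arm([
  [[0,0,1,0,0.2],[0,0,1,0,0.2],[0,0,1,0,0.2],[0,0,0.7,0,0.2],[0,0,0.3,0,0.2],[0,0,0,0,0.2],[0,0,0,0,0.2],[0,0,0,0,0.2]],
])

```text
time: 26.2
tcp_pos: [0.6116, 0.0516, 0.0174]
tcp_rot: [3.141, 0.0, 1.695]
ft_force: [0.3, -0.8, -1.3]
opening: 0.041
```

```bash
python3 -c "
from h import *
plan(.6118,.0522,.016,np.pi/2+.124)"
```

```text
at [0.6116 0.0516 0.0174] [3.141 0.    1.695] F [ 0.3 -0.8 -1.3] open 0.041 t 26.2 j6 -0.04
 turn 1 x 0.0 | shift 1 x [0.06 0.02 0.14] total [0.06 0.02 0.14]
```

>>> jog_arm([
  [[0,0,0.1,0,0.2],[0,0,0,0,0.8],[0,0,0,0,0.8],[0,0,0,0,0.8],[0,0,0,0,0.8],[0,0,-2,0,0.8],[0,0,-4,0,0.8],[0,0,-5,0,1],[0,0,-5,0,1],[0,0,-5,0,1],[0,0,-4.5,0,1],[0,0,0,0,1]],
])

```text
time: 27.4
tcp_pos: [0.6148, 0.0519, 0.2791]
tcp_rot: [3.13, 0.0, 1.695]
ft_force: [0.6, -0.1, 0.8]
opening: 0.0858
```

```bash
python3 -c "
from h import *
plan(.4345,-.1412,.27,np.pi/2+.124)
for q,z in[((600,400),.13),((622,485),.1),((575,350),.13),((690,540),.08),((632,367),.005),((600,440),.0)]: print(q,ray('top',[(160+q[0]/2.66,90+q[1]/2.66)],z)[0].round(3))"
```

```text
at [0.6148 0.0519 0.2791] [3.13  0.    1.695] F [ 0.6 -0.1  0.8] open 0.0858 t 27.4 j6 -0.04
 turn 1 x 0.0 | shift 6 x [-2.82 -3.38  0.15] total [-16.93 -20.28   0.91]
(600, 400) [ 0.37  -0.013  0.13 ]
(622, 485) [ 0.307 -0.03   0.1  ]
(575, 350) [0.409 0.003 0.13 ]
(690, 540) [ 0.263 -0.083  0.08 ]
(632, 367) [ 0.411 -0.062  0.005]
(600, 440) [ 0.35  -0.031  0.   ]
```

>>> jog_arm([
  [[-2.8,-3.4,0,0,1],[-2.8,-3.4,0,0,1],[-2.8,-3.4,0,0,1],[-2.8,-3.4,0,0,1],[-2.8,-3.4,0,0,1],[-2.8,-3.4,0,0,1],[0,0,3,0,0.85],[0,0,4,0,0.85],[0,0,4,0,0.85],[0,0,4,0,0.85],[0,0,2,0,0.85],[0,0,0,0,0.85]],
])

```text
time: 28.6
tcp_pos: [0.4268, -0.1395, 0.0983]
tcp_rot: [-3.136, -0.003, 1.695]
ft_force: [0.2, 0.4, 1.0]
opening: 0.0725
```

>>> jog_arm([
  [[0,0,0,0,0.85],[0,0,0,0,0.85]],
])

```text
time: 28.8
tcp_pos: [0.431, -0.1408, 0.1027]
tcp_rot: [3.139, 0.001, 1.695]
ft_force: [-0.1, -0.3, 0.4]
opening: 0.0726
```

```bash
python3 -c "
from h import *
plan(.4345,-.1412,.012,np.pi/2+.124)
s=optics.get_image('scene')[130:230,350:470]; t=optics.get_image('top')[150:250,370:490]
cv2.imwrite('pics/g8.png',cv2.resize(np.hstack([s,t])[:,:,::-1],None,fx=3.3,fy=3.3,interpolation=2))"
```

```text
at [ 0.431  -0.1408  0.1027] [3.139e+00 1.000e-03 1.695e+00] F [-0.1 -0.3  0.4] open 0.0726 t 28.8 j6 -0.44
 turn 1 x 0.0 | shift 3 x [-0.03  0.11  3.02] total [-0.08  0.34  9.07]
```

View pics/g8.png

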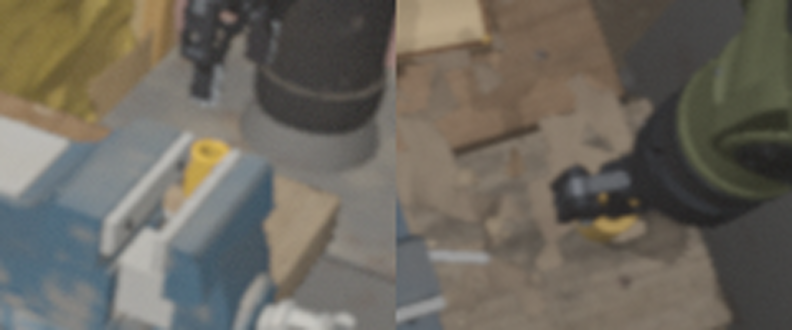

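The gripper is above the collar. Descending.

>>> jog_arm([
  [[-0.1,0.3,2,0,0.85],[0,0,2,0,0.85],[0,0,2,0,0.85],[0,0,2,0,0.85],[0,0,1,0,0.85],[0,0,0,0,0.85],[0,0,0,0,0.85]],
])

```text
time: 29.6
tcp_pos: [0.4335, -0.1412, 0.0121]
tcp_rot: [3.141, 0.0, 1.695]
ft_force: [0.2, 0.7, 0.7]
opening: 0.073
```

>>> jog_arm([
  [[0,0,0,0,0.5],[0,0,0,0,0.15],[0,0,0,0,0.15],[0,0,0,0,0.15],[0,0,0,0,0.15],[0,0,0,0,0.15],[0,0,0,0,0.15],[0,0,0,0,0.15]],
], squeeze=40)

```text
time: 30.4
tcp_pos: [0.4335, -0.1412, 0.0121]
tcp_rot: [3.14, 0.001, 1.695]
ft_force: [-0.7, 1.5, 5.8]
opening: 0.032
```

>>> jog_arm([
  [[0,0,-1,0,0.15],[0,0,-2,0,0.15],[0,0,-3,0,0.15],[0,0,-4,0,0.15],[0,0,-3,0,0.15],[0,0,-2,0,0.15],[0,0,0,0,0.15],[0,0,0,0,0.15]],
])

```text
time: 31.2
tcp_pos: [0.4328, -0.141, 0.1614]
tcp_rot: [3.141, 0.0, 1.695]
ft_force: [-0.4, -0.3, -1.9]
opening: 0.0322
```

```bash
python3 -c "
from h import *
plan(.6527,-.0173,.16,np.pi/2+.124)"
```

```text
at [ 0.4328 -0.141   0.1614] [3.141 0.    1.695] F [-0.4 -0.3 -1.9] open 0.0322 t 31.2 j6 -0.44
 turn 1 x 0.0 | shift 6 x [1.59 3.89 0.02] total [ 9.56 23.35  0.14]
```

Place TCP z = 0.0121 + 0.008 ≈ 0.020.

>>> jog_arm([
  [[1.6,3.9,0,0,0.15],[1.6,3.9,0,0,0.15],[1.6,3.9,0,0,0.15],[1.6,3.9,0,0,0.15],[1.6,3.9,0,0,0.15],[1.6,3.9,0,0,0.15],[0,0,3,0,0.15],[0,0,4,0,0.15],[0,0,3,0,0.15],[0,0,1,0,0.15],[0,0,0,0,0.15],[0,0,0,0,0.15]],
])

```text
time: 32.4
tcp_pos: [0.6536, -0.0169, 0.052]
tcp_rot: [3.141, 0.0, 1.695]
ft_force: [0.0, 0.2, -0.9]
opening: 0.0321
```

>>> jog_arm([
  [[0,0,0,0,0.15],[0,0,0,0,0.15]],
])

```text
time: 32.6
tcp_pos: [0.6545, -0.0169, 0.0532]
tcp_rot: [3.139, 0.0, 1.695]
ft_force: [0.6, -0.5, -1.3]
opening: 0.032
```

```bash
python3 -c "
from h import *
plan(.6527,-.0173,.021,np.pi/2+.124)"
```

```text
at [ 0.6545 -0.0169  0.0532] [3.139 0.    1.695] F [ 0.6 -0.5 -1.3] open 0.032 t 32.6 j6 -0.15
 turn 1 x 0.0 | shift 1 x [-0.02 -0.19  3.22] total [-0.02 -0.19  3.22]
```

>>> jog_arm([
  [[0,-0.1,1,0,0.15],[0,0,1,0,0.15],[0,0,0.7,0,0.15],[0,0,0.4,0,0.15],[0,0,0,0,0.15],[0,0,0,0,0.15],[0,0,0,0,0.15]],
])

```text
time: 33.3
tcp_pos: [0.6516, -0.0169, 0.0203]
tcp_rot: [-3.141, -0.0, 1.695]
ft_force: [-3.8, 0.4, 4.4]
opening: 0.0321
```

```bash
python3 -c "
from h import *
plan(.6527,-.0173,.020,np.pi/2+.124)"
```

```text
at [ 0.6516 -0.0169  0.0203] [-3.141 -0.     1.695] F [-3.8  0.4  4.4] open 0.0321 t 33.3 j6 -0.15
 turn 1 x 0.0 | shift 1 x [-0.06  0.11  0.03] total [-0.06  0.11  0.03]
```

>>> jog_arm([
  [[0,0,0,0,0.6],[0,0,0,0,0.6],[0,0,0,0,0.6],[0,0,0,0,0.6],[0,0,-2,0,0.6],[0,0,-3,0,0.6],[0,0,-4,0,0.6],[0,0,-4,0,1],[0,0,-2,0,1],[0,0,0,0,1],[0,0,0,0,1]],
])

```text
time: 34.4
tcp_pos: [0.6524, -0.0169, 0.1704]
tcp_rot: [3.141, 0.0, 1.695]
ft_force: [-0.8, 0.2, 0.1]
opening: 0.0854
```

```bash
python3 -c "
from h import *
plan(.5555,.1775,.16,np.pi/2+.124)"
```

```text
at [ 0.6524 -0.0169  0.1704] [3.141 0.    1.695] F [-0.8  0.2  0.1] open 0.0854 t 34.4 j6 -0.15
 turn 1 x 0.0 | shift 5 x [ 4.1  -1.44  0.21] total [20.49 -7.21  1.04]
```

>>> jog_arm([
  [[4.1,-1.4,0,0,1],[4.1,-1.4,0,0,1],[4.1,-1.4,0,0,1],[4.1,-1.5,0,0,1],[4.1,-1.5,0,0,1],[0,0,3,0,1],[0,0,4,0,1],[0,0,3,0,1],[0,0,0,0,1],[0,0,0,0,1],[0,0,0,0,1]],
])

```text
time: 35.5
tcp_pos: [0.5563, 0.1778, 0.0715]
tcp_rot: [3.14, -0.0, 1.695]
ft_force: [1.0, 0.8, 0.4]
opening: 0.0853
```

```bash
python3 -c "
from h import *
plan(.5555,.1775,.009,np.pi/2+.124)"
```

```text
at [0.5563 0.1778 0.0715] [ 3.14  -0.     1.695] F [1.  0.8 0.4] open 0.0853 t 35.5 j6 0.19
 turn 1 x -0.0 | shift 2 x [-0.01 -0.04  3.13] total [-0.02 -0.08  6.25]
```

>>> jog_arm([
  [[0,0,2,0,1],[0,0,2,0,1],[0,0,1.5,0,1],[0,0,0.7,0,1],[0,0,0,0,1],[0,0,0,0,1],[0,0,0,0,1]],
])

```text
time: 36.2
tcp_pos: [0.5564, 0.1779, 0.0096]
tcp_rot: [3.14, -0.0, 1.695]
ft_force: [0.9, 1.2, 0.1]
opening: 0.0855
```

>>> jog_arm([
  [[0,0,0,0,0.6],[0,0,0,0,0.3],[0,0,0,0,0.15],[0,0,0,0,0.15],[0,0,0,0,0.15],[0,0,0,0,0.15],[0,0,0,0,0.15],[0,0,0,0,0.15],[0,0,0,0,0.15]],
])

```text
time: 37.1
tcp_pos: [0.5559, 0.1779, 0.0093]
tcp_rot: [3.14, -0.001, 1.695]
ft_force: [-1.0, -1.0, 7.0]
opening: 0.0307
```

>>> jog_arm([
  [[0,0,-1,0,0.15],[0,0,-2,0,0.15],[0,0,-3,0,0.15],[0,0,-4,0,0.15],[0,0,-3,0,0.15],[0,0,-1,0,0.15],[0,0,0,0,0.15],[0,0,0,0,0.15]],
])

```text
time: 37.9
tcp_pos: [0.5545, 0.1773, 0.1469]
tcp_rot: [-3.14, 0.0, 1.695]
ft_force: [-0.0, 0.2, -1.3]
opening: 0.0304
```

```bash
python3 -c "
from h import *
plan(.5892,-.0252,.15,np.pi/2+.124)
s=optics.get_image('scene')[90:290,200:420]
cv2.imwrite('pics/g9.png',cv2.resize(s[:,:,::-1],None,fx=2.8,fy=2.8,interpolation=2))"
```

```text
at [0.5545 0.1773 0.1469] [-3.14   0.     1.695] F [-0.   0.2 -1.3] open 0.0304 t 37.9 j6 0.19
 turn 1 x 0.0 | shift 5 x [-4.11  0.19 -0.06] total [-20.53   0.94  -0.31]
```

View pics/g9.png

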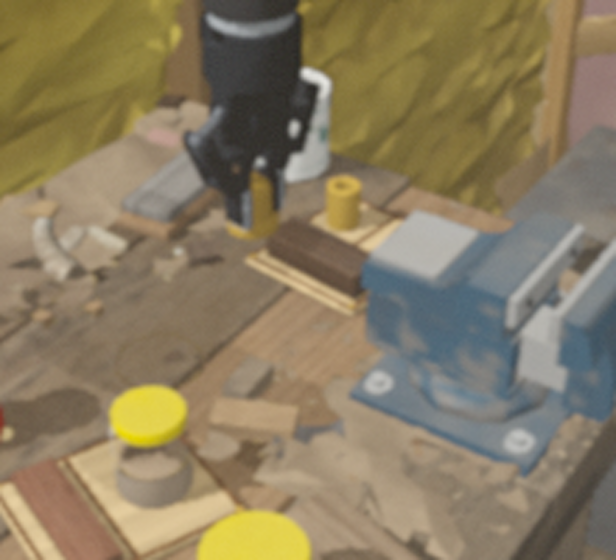

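The cap is held upright, the collar stands in the far small field, and the block lies in the long field. Carrying the cap to the near field.

>>> jog_arm([
  [[-4.1,0.2,0,0,0.15],[-4.1,0.2,0,0,0.15],[-4.1,0.2,0,0,0.15],[-4.1,0.2,0,0,0.15],[-4.1,0.1,0,0,0.15],[0,0,3,0,0.15],[0,0,3,0,0.15],[0,0,3,0,0.15],[0,0,1,0,0.15],[0,0,0,0,0.15],[0,0,0,0,0.15],[0,0,0,0,0.15]],
])

```text
time: 39.15
tcp_pos: [0.5909, -0.0246, 0.0497]
tcp_rot: [3.139, 0.0, 1.695]
ft_force: [-0.6, 0.0, -2.2]
opening: 0.0304
```

```bash
python3 -c "
from h import *
plan(.5892,-.0252,.018,np.pi/2+.124)"
```

```text
at [ 0.5909 -0.0246  0.0497] [3.139 0.    1.695] F [-0.6  0.  -2.2] open 0.0304 t 39.1 j6 -0.17
 turn 1 x 0.0 | shift 1 x [-0.04 -0.18  3.17] total [-0.04 -0.18  3.17]
```

>>> jog_arm([
  [[0,-0.1,1,0,0.15],[0,0,1,0,0.15],[0,0,0.7,0,0.15],[0,0,0.3,0,0.15],[0,0,0,0,0.15],[0,0,0,0,0.15],[0,0,0,0,0.15]],
])

```text
time: 39.85
tcp_pos: [0.5888, -0.0248, 0.0183]
tcp_rot: [3.141, 0.0, 1.695]
ft_force: [-0.1, 0.6, -0.6]
opening: 0.0304
```

```bash
python3 -c "
from h import *
plan(.5892,-.0252,.0175,np.pi/2+.124)"
```

```text
at [ 0.5888 -0.0248  0.0183] [3.141 0.    1.695] F [-0.1  0.6 -0.6] open 0.0304 t 39.9 j6 -0.17
 turn 1 x 0.0 | shift 1 x [-0.04  0.04  0.08] total [-0.04  0.04  0.08]
```

>>> jog_arm([
  [[0,0,0,0,0.6],[0,0,0,0,0.6],[0,0,0,0,0.6],[0,0,0,0,0.6],[0,0,-2,0,0.6],[0,0,-3,0,0.6],[0,0,-4,0,0.6],[0,0,-4,0,0.6],[0,0,-4,0,0.6],[0,0,-4,0,0.6],[0,0,-4,0,0.6],[0,0,0,0,0.6]],
])

```text
time: 41.05
tcp_pos: [0.5917, -0.0249, 0.2748]
tcp_rot: [3.132, 0.002, 1.695]
ft_force: [0.4, -0.2, 0.5]
opening: 0.0512
```

>>> jog_arm([
  [[-4,-3,0,0,0.6],[-4,-3,0,0,0.6],[-4,-3,0,0,0.6],[-4,-3,0,0,0.6],[-4,-3,0,0,0.6],[-4,-2,0,0,0.6],[-4,-1,0,0,0.6],[-4,-1,0,0,0.6],[0,0,0,0,0.6],[0,0,0,0,0.6]],
])

```text
time: 42.05
tcp_pos: [0.4391, -0.3663, 0.2674]
tcp_rot: [-3.141, -0.001, 1.693]
ft_force: [1.1, 0.6, -0.6]
opening: 0.0511
```

```bash
python3 -c "
from h import *
s=optics.get_image('scene')[:,:,::-1].copy();t=optics.get_image('top')[:,:,::-1].copy()
cv2.imwrite('pics/ft.png',t);cv2.imwrite('pics/fs.png',s)
for (cx,cy,a) in[(.4863,.3728,-7.9),(.6172,.0085,7.1)]:
    a=np.radians(a);R=np.array([[np.cos(a),-np.sin(a)],[np.sin(a),np.cos(a)]])
    parts=[((0,.044),(.12,.036),.018),((0,-.03),(0,.03),.083)] if cx<.5 else [((0,.044),(.11,.042),.036),((.032,-.03),(0,.017),.053),((-.032,-.03),(0,.022),.016)]
    for q,(l,w),z in parts:
        v=np.array([(-l/2,-w/2),(l/2,-w/2),(l/2,w/2),(-l/2,w/2)]) if l else w*np.c_[np.cos(np.linspace(0,6.28,40)),np.sin(np.linspace(0,6.28,40))]
        P=np.c_[np.array([cx,cy])+(np.array(q)+v)@R.T,np.full(len(v),z)]
        cv2.polylines(t,[np.round(proj('top',P)*16).astype(int)],True,(255,0,255),1,cv2.LINE_AA,4)
        cv2.polylines(s,[np.round(proj('scene',P)*16).astype(int)],True,(255,0,255),1,cv2.LINE_AA,4)
cr=lambda i,x,y:cv2.resize(i[y:y+100,x:x+130],None,fx=3,fy=3,interpolation=2)
cv2.imwrite('pics/fin.png',np.vstack([np.hstack([cr(t,150,155),cr(t,295,95)]),np.hstack([cr(s,180,215),cr(s,260,130)])])[:600])
"
```

```text
(no output)
```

View pics/fin.png

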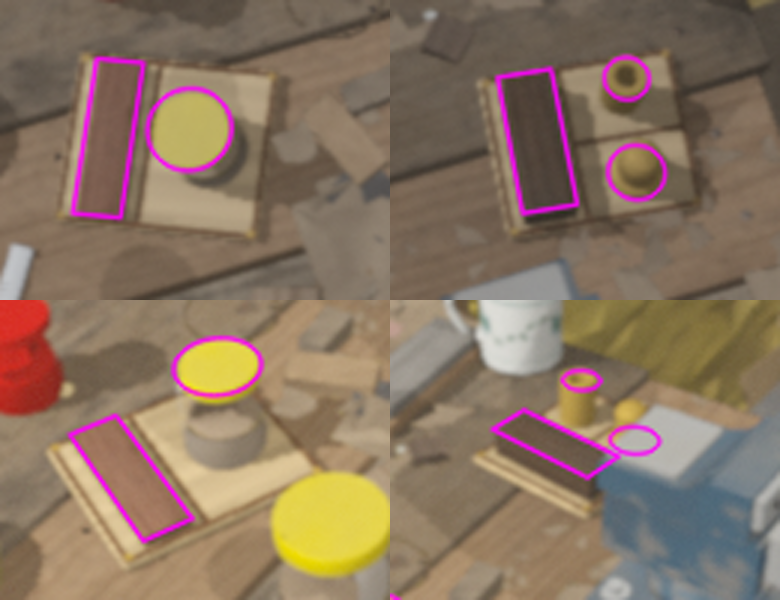

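All five parts lie within about 1–3 mm of their ideal outlines in both views. The only gap is that the vice partly hides the cap's foot in the scene view. Handing in.

```bash
python3 -c "
from station import env
print(env.state()['time'],env.sign_off())"
```

```text
the job is handed in; nothing more can be done
42.15 None
```

Both kits are made up and the job is handed in at 42 s of the 128 s allowed. I placed the parts in the order you listed them.

- **Two-field board:** the thin slab lies along the long field and the small yellow-lidded jar stands in the other field.
- **Three-field board:** the longer dark block lies along the long field. The collar stands in the small field farther from the robot and the domed cap in the nearer one.
- **Left alone:** I never touched the spare block, the red jar or the large yellow jar.

In the last check I drew each part's ideal outline over both camera views. All parts sat upright or flat in their fields, within about 1–3 mm of the middle by eye. The gripper was well clear of everything, and no force reading at the end of a move was above about 8 N.

Two limits on the checks:
- **Cap:** the vice hides its foot in the side view, so its position rests on the top view and the arm pose at release.
- **Board corners:** the corners I picked by hand came out about 3–5 mm too small all round. The fitted board centres and angles still matched the second camera view.

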